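Loupe over a carved rosette on a coasting banding wheel

ROBOT

A 6-joint arm with a two-finger parallel gripper is mounted at the origin on the work surface. World frame = base frame: x ahead of the robot, y to its left, z up, the work surface at z = 0. Lengths are in m, angles in degrees, forces in N, time in s.
With the tool pointing down it reaches from about 0.4 to 0.825 m from the base axis. Payload 7 kg.
Tool frame: the origin (TCP) lies on the centre line of the jaws, within the pads' length; the fingertips stand 19 mm ahead of it and the grasp point (between the pads) is the TCP (r.tips_ahead is the distance from the TCP to the fingertips, in m); z points along the fingers, y is the line along which they close (so a half turn about z gives the same grasp; the last joint's range is limited). The gripper opens to 88 mm and grips with 3 to 60 N. Pads are 19 mm wide; open, the fingers measure 130 mm over their backs; the gripper's body (78 mm by 193 mm) begins 47 mm behind the grasp point.
Start: joints at [-54.826, 20.546, 0.682, 0, -70.136, -16.507], TCP at [0.216, -0.639, 0.246] pointing down, gripper open.
Joint ranges: [-176.03, 176.03], [-82.01, 121.73], [-58.28, 71.71], [-173.87, 95.51], [-174.79, -0.11], [-173.66, 173.66]. Speed limits (degrees/s): [136.94, 136.94, 172.46, 180, 180, 180].

INTERFACE

Orientations are given as [roll, pitch, yaw] about the fixed x, y, z axes, in that order (R = Rz(yaw) Ry(pitch) Rx(roll)).
In Python, from plant import r, viewer, close_job gives the robot as it stands. The module is installed in compiled form; this text tells all that it offers.
- The arm moves only by the tool arm_command, never from a script. Its arguments are lists of equal length, an entry for each row: "travel": the shift along the world's x, y, z scaled (see below), a list of three; "delta_rot": the turn, a rotation vector about the world's x, y, z scaled (see below), a list of three. In form: {"travel": [[dx, dy, dz], ...], "delta_rot": [[rx, ry, rz], ...]}. A call has 1 to 20 rows; each row is the pose to reach, as a shift and turn from the pose commanded when the call began; what a row does not reach only later rows make up. The controller multiplies each number of a shift by 0.5 m and each number of a turn by 90 degrees. A row lasts 1/8 s, in which the tool goes at most 62.5 mm and 10.7 degrees, less where a joint would pass 70% of its speed; a pose out of reach is approached as far as the arm can. A call with a number of a shift or a turn outside -1 to 1 is refused whole. A call with a gripper value outside its range is refused whole. "grip" is the opening, from 0 (shut) to 1 (fully open), set as the call begins (left out, the last holds). The fingers move at their own pace and stop on an object; "newtons" is the grip in N (left out, the last holds). Time passes only in rows, so rows that repeat a pose let the fingers close. It gives the time, the measured TCP pose, the force, the opening and the grip force at its end, in the units of the state.
- r.get_state(): the state, without advancing time (a new reading comes with each control period).
- viewer.capture(name): name is "scene" or "top"; returns a dict with "img" (480x640x3 uint8, red, green, blue), "camera_matrix" (3x3 intrinsics, pixels), "distortion" ([k1, k2, p1, p2, k3] as OpenCV has them; the pictures are not rectified), "R" (3x3) and "t" (3): a world point X has camera coordinates R X + t. Camera axes: x right, y down, z forward; pixel columns grow to the right and rows downward; lengths in m; the calibration is good to about 2 mm. A picture is of the moment at which its call begins. There is no depth.
- close_job(): hands the job in; it is judged then, once.
The state is a dict: "time_s": time; "joints": joint angles; "qd": joint speeds; "joint_torque": joint torques, N m; "tcp_pos": TCP position; "eef_rot": TCP orientation; "contact_force": force on the tool from outside, world axes, zero at the start; "moment": the same for the moment, N m; "gripper_width": finger opening in m; "gripper_force": force on a finger pad.
Only numpy, scipy, OpenCV 4.12 (cv2) and the standard library are available. Lean on these libraries where they do the work, as an engineer would, in place of code of your own. Each camera call takes 0.05 s, during which the arm holds its last target. There are 200 camera calls.

TASK

Check the carved rosette in the light from all sides: set the banding wheel coasting (it has a spin knob to push), no faster than one turn in two seconds, then hold the loupe over the rosette and go round with it for five seconds without a break, a few centimetres above the wood and centred to about a centimetre, while the wheel coasts untouched at no less than one turn in eight seconds. Never touch the wheel with the loupe. Afterwards stand the loupe upright in the middle of its cork mat, let go, and leave the bowl, jar and baren where they are.

Things in the scene. Friction and masses are not known exactly. Their poses are not given: they have to be found in the camera images.
- wheel (a joint): angle of the banding wheel about its upright axis, rad, growing counter-clockwise seen from above, not wrapped; at rest at the start, free to turn either way without end. Wheel and block weigh nominally 1.6 kg, inertia about the axis nominally 0.010 kg m2 (0.75 to 1.3 times that); the bearing drag is small: coasting, it loses half its speed in roughly 10 s (7 to 14 s)
- stand: the fixed foot of the banding wheel, 150 mm across; origin on the table under the axis. On it turns the wheel: a steel disc 250 mm across, 14 mm thick, its top 50 mm above the table; a wooden printing block (160 along the wheel's x, 90 along its y, 18 mm thick, its top 68 mm above the table) is clamped on the disc's middle between two low steel cleats
- wheel_axis (a point): the centre of the wheel's steel disc, on the axis, at the disc's top surface (50 mm above the table)
- motif (a point): the carved rosette: a round carved flower 34 mm across in dark and light wood, near a corner of the block's top, standing 6 mm proud at most; this point is its centre at the block's top surface (68 mm above the table), 65 mm from the axis, 18 degrees counter-clockwise of the wheel's x axis
- spin_knob (a point): the spin knob: an upright black peg 18 mm in diameter, standing 32 mm proud of the disc near its edge; this point is the centre of its top, 82 mm above the table, 106 mm from the axis, 72 degrees counter-clockwise of the rosette. It is the highest thing on the wheel; 52 mm are free between it and the block
- loupe: the loupe, 150 g: a clear dome magnifier in a black collar 60 mm across, 36 mm high, standing on the mat. Origin: centre of its underside, the point to keep over the rosette; z up. Beside it on its -x side an upright black handle: a bar 14 mm (x) by 20 mm (y), centred 47 mm from the origin, its top 80 mm above the underside, to be pinched along y with the pads about 60 mm up
- loupe_handle (a point): centre of the top of the loupe's handle, 80 mm above the loupe's underside
- mat: the loupe's square cork mat, 140 x 140 mm, 4 mm thick, fixed to the table at one side of the wheel; origin: centre of its underside (on the table)
- bowl: bystander: white ceramic bowl, 110 mm across, 50 mm high, on the other side of the wheel; origin: centre of its underside; leave alone
- jar: bystander: small closed jar, 60 mm across, 75 mm high, beyond the wheel; origin: centre of its underside; leave alone
- baren: bystander: flat wooden rubbing disc (baren), 120 mm across, 15 mm high, beyond the wheel; origin: centre of its underside; leave alone
There are look-alikes about, which are no part of the job. What is shaped like the loupe but orange, pink or purple is not meant.

How it is judged (in metres and radians):
On the way, in this order (a step that is already met when the one before it is completed fails the run):
1. the wheel has been set turning, at least one turn in eight seconds, and coasts untouched ((velocity of joint wheel above 0.75 rad/s or velocity of joint wheel below -0.75 rad/s) and contact force between wheel and anything else below 0.3 N), for 0.3 s.
2. for 5 s on end the loupe keeps within 15 mm (horizontally) of the rosette, its underside 5 to 70 mm above the block, while the wheel coasts untouched, a turn in 8 s or faster (all of step 1 and horizontal distance between loupe and motif below 0.015 m and z of loupe in the frame of motif between 0.005 and 0.07 m), for 5 s.
At the end, for the whole second after the job is handed in: the loupe stands upright (within 0.1 rad) and still on its cork mat, its centre within 35 mm of the mat's centre, released; the wheel may still be turning (horizontal distance between loupe and mat below 0.035 m and z of loupe in the frame of mat below 0.01 m and angle between loupe's own z axis and vertical below 0.1 rad and linear speed of loupe below 0.02 m/s); the robot touches nothing.
It fails at once if the wheel turned faster than one turn in two seconds (velocity of joint wheel above 3.3 rad/s or velocity of joint wheel below -3.3 rad/s).
It fails at once if the loupe struck or rubbed the wheel (contact force between loupe and wheel above 1 N).
It fails at once if the loupe was tipped over (angle between loupe's own z axis and vertical above 0.6 rad).
It fails at once if the bowl, jar or baren was pushed aside or tipped (distance of any of bowl, jar, baren from where it was at the start of the episode above 0.025 m or angle between any of bowl, jar, baren's own z axis and vertical above 0.3 rad).
It also fails if it takes over 54 s, if anything falls off the work surface, if the arm or the gripper's body presses on something with over 40 N, if the wrist force passes 120 N, or if a joint passes its speed limit or range.

## Working session

There is one attempt and no reset: what is moved stays moved. The work goes in short steps, Python scripts to look and compute and a tool call to move; the robot and the scene stay as the last step left them, time stands still between calls to the robot, and variables do not carry over. Pictures are saved under pics/ and viewed, at most 10 in all, crops included, and the job is handed in when it is done.

Besides the shell and the picture viewer there is one more tool, called as name(argument=value, ...) on one line, values as JSON. arm_command: Moves the arm, as the interface text tells. Shifts and turns lie within -1 to 1; 1 stands for 0.5 m of shift or 90 degrees of turn. Its arguments: {"type":"object","properties":{"travel":{"type":"array"},"delta_rot":{"type":"array"},"grip":{"type":"number"},"newtons":{"type":"number"}},"required":["travel","delta_rot"]}

```bash
mkdir -p pics
cat > h.py <<'E'
import numpy as np, cv2
from plant import r, viewer
def cap(n,save=None):
    c=viewer.capture(n)
    if save: cv2.imwrite('pics/'+save,c['img'][:,:,::-1])
    return c
def ray(c,uv):
    K=np.array(c['camera_matrix'],float);D=np.array(c['distortion'],float);R=np.array(c['R']);t=np.array(c['t'])
    p=cv2.undistortPoints(np.array([[uv]],float),K,D)[0,0]
    return -R.T@t, R.T@np.array([p[0],p[1],1])
def plane(c,uv,z):
    o,d=ray(c,uv); return o+d*(z-o[2])/d[2]
def tri(c1,u1,c2,u2):
    o1,d1=ray(c1,u1);o2,d2=ray(c2,u2);d1/=np.linalg.norm(d1);d2/=np.linalg.norm(d2)
    s=np.linalg.lstsq(np.c_[d1,-d2],o2-o1,rcond=None)[0]
    a=o1+d1*s[0];b=o2+d2*s[1];return (a+b)/2,np.linalg.norm(a-b)
def proj(c,X):
    R=np.array(c['R']);return cv2.projectPoints(np.array([X],float),cv2.Rodrigues(R)[0],np.array(c['t'],float),np.array(c['camera_matrix'],float),np.array(c['distortion'],float))[0][0,0]
E
python3 - <<'E'
from h import *
import pickle
a=cap('scene','s0.png');b=cap('top','t0.png')
pickle.dump((a,b),open('c0.pkl','wb'))
for c in(a,b):print(-np.array(c['R']).T@c['t'])
s=r.get_state();print(s['time_s'],s['tcp_pos'],s['eef_rot'],s['gripper_width'],r.tips_ahead)
E
```

```text
[1.36344695 0.09188483 1.08963845]
[ 0.4351422  -0.07244996  1.13223839]
0.1 [ 0.21585492 -0.6391296   0.24470583] [ 1.79914136e+02 -8.26431963e-03 -1.61344139e+02] 0.0875985124379451 0.019
```

View pics/s0.png

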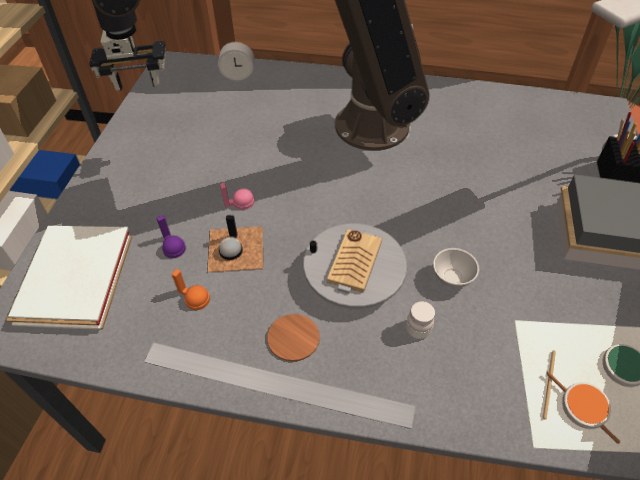

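View pics/t0.png

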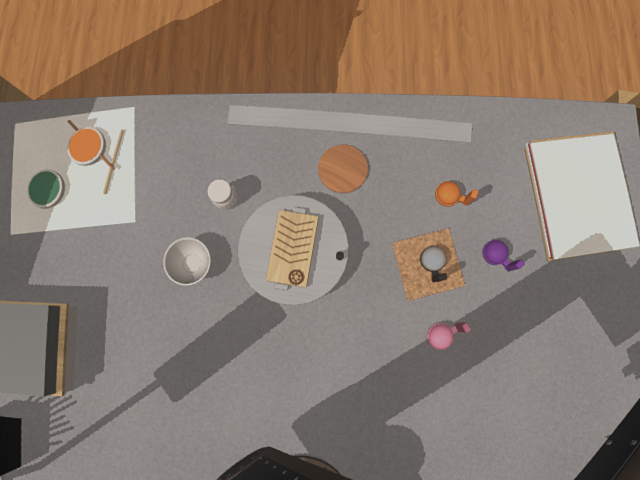

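Scene view: wheel at (355,264), rosette (355,236), knob (312,246). Shaped like the loupe: black/clear (231,246) on the cork mat, and pink (243,198), purple (174,245) and orange (197,296). Only the black one on the cork fits the description. I'll measure it and confirm it in a crop.

```bash
cat > m.py <<'E'
from h import *
import pickle
a,b=pickle.load(open('c0.pkl','rb'))
A,B=a['img'],b['img']
def crop(I,x,y,w,h,k):return cv2.resize(I[y:y+h,x:x+w],None,fx=k,fy=k,interpolation=cv2.INTER_CUBIC)
v=np.vstack([np.hstack([crop(A,195,200,80,75,5),crop(A,300,220,80,75,5)]),np.hstack([crop(B,390,225,80,75,5),crop(B,270,225,80,75,5)])])[:,:,::-1]
v=v[:600,:800];print(v.shape);cv2.imwrite('pics/crop1.png',v)
def blobs(I,mask,x0,y0,x1,y1,mn=15):
    m=np.zeros(mask.shape,np.uint8);m[y0:y1,x0:x1]=mask[y0:y1,x0:x1]
    n,_,st,ce=cv2.connectedComponentsWithStats(m)
    return [(st[i].tolist(),ce[i].round(1).tolist()) for i in range(1,n) if st[i,4]>=mn]
for nm,I,boxes in(('S',A,[(200,205,270,275),(300,235,330,260),(340,225,370,248)]),('T',B,[(390,225,470,300),(330,245,350,268),(285,265,310,290)])):
    dark=(I.max(2)<45)
    for bx in boxes: print(nm,bx,blobs(I,dark,*bx))
# disc ellipse in top & scene: grey brighter disc
for nm,I,c,box in(('S',A,a,(290,210,420,315)),('T',B,b,(225,180,360,315))):
    hsv=cv2.cvtColor(I,cv2.COLOR_RGB2HSV)
    x0,y0,x1,y1=box
    print(nm,'disc px vals',I[(y0+y1)//2,x0+20:x1:12].tolist())
E
python3 m.py
```

```text
(600, 800, 3)
S (200, 205, 270, 275) [([226, 216, 11, 21, 148], [231.0, 225.6]), ([220, 250, 22, 10, 50], [230.6, 256.4])]
S (300, 235, 330, 260) [([310, 241, 6, 12, 63], [312.6, 246.6])]
S (340, 225, 370, 248) []
T (390, 225, 470, 300) []
T (330, 245, 350, 268) []
T (285, 265, 310, 290) []
S disc px vals [[178, 169, 164], [175, 167, 161], [227, 188, 132], [185, 143, 99], [205, 163, 114], [225, 183, 128], [173, 166, 160], [172, 163, 158], [159, 151, 146], [139, 132, 128]]
T disc px vals [[167, 160, 157], [167, 162, 158], [166, 160, 158], [202, 173, 130], [136, 103, 75], [200, 172, 128], [124, 118, 115], [168, 162, 159], [171, 165, 162], [104, 100, 97]]
```

View pics/crop1.png

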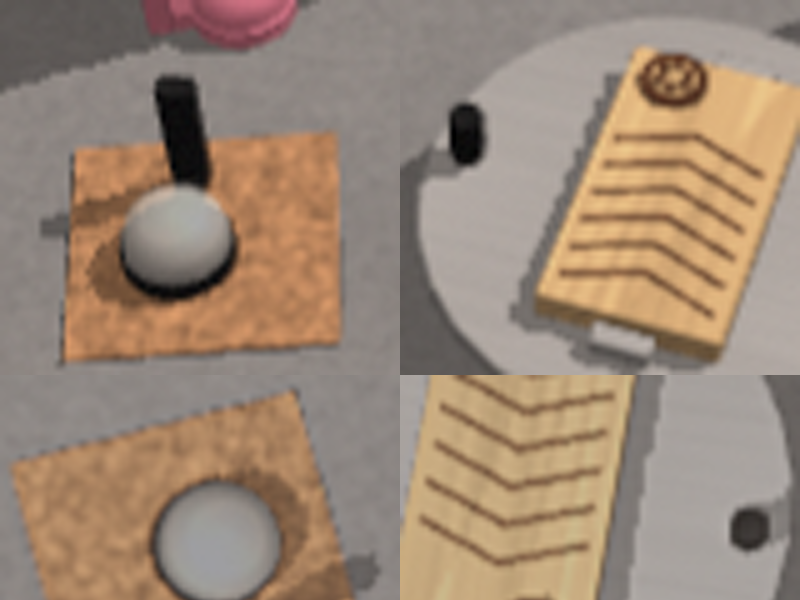

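The crop shows a clear dome in a black collar with a black handle, standing on cork, so this is the loupe. It also shows the rosette at a corner of the block and the black peg.

```bash
cat >> m.py <<'E'
print('----')
dark=B.max(2)<75
for bx in[(390,225,470,300),(330,245,350,268)]:print(blobs(B,dark,*bx))
hsv=cv2.cvtColor(B,cv2.COLOR_RGB2HSV)
br=((hsv[:,:,1]>90)&(B.max(2)<160))
print('ros',blobs(B,br,284,265,310,288))
# disc: bright low-sat in top, ellipse
m=((B.min(2)>135)).astype(np.uint8);m[:, :225]=0;m[:,360:]=0;m[:185]=0;m[312:]=0
cn=max(cv2.findContours(m,cv2.RETR_EXTERNAL,cv2.CHAIN_APPROX_NONE)[0],key=cv2.contourArea)
el=cv2.fitEllipse(cv2.convexHull(cn));print(el,plane(b,el[0],.05))
m=((A.min(2)>120)).astype(np.uint8);m[:, :290]=0;m[:,412:]=0;m[:215]=0;m[310:]=0
cn=max(cv2.findContours(m,cv2.RETR_EXTERNAL,cv2.CHAIN_APPROX_NONE)[0],key=cv2.contourArea)
el=cv2.fitEllipse(cv2.convexHull(cn));print(el,plane(a,el[0],.05))
# cork
for I,c,bx in((B,b,(385,220,475,305)),(A,a,(200,220,270,275))):
    h=cv2.cvtColor(I,cv2.COLOR_RGB2HSV);x0,y0,x1,y1=bx
    m=np.zeros(h.shape[:2],np.uint8);m[y0:y1,x0:x1]=((h[:,:,1]>80)&(h[:,:,0]<25))[y0:y1,x0:x1]
    cn=max(cv2.findContours(m,cv2.RETR_EXTERNAL,cv2.CHAIN_APPROX_NONE)[0],key=cv2.contourArea)
    bxp=cv2.boxPoints(cv2.minAreaRect(cn));P=np.array([plane(c,p,.004) for p in bxp]);print('mat',P.mean(0).round(4),np.linalg.norm(P[1]-P[0]),np.linalg.norm(P[2]-P[1]),bxp.tolist())
cv2.imwrite('pics/crop2.png',np.hstack([crop(B,405,240,60,50,8)[:, :400],crop(B,280,240,66,50,6)[:300] if 0 else cv2.resize(crop(B,270,240,80,50,5),(400,400))])[:,:,::-1])
E
python3 m.py | sed -n '/----/,$p'
```

```text
----
[([431, 271, 16, 11, 118], [437.5, 276.2])]
[([336, 252, 8, 8, 48], [339.4, 255.5])]
ros [([288, 269, 17, 16, 168], [296.0, 276.8])]
((284.6902160644531, 249.17259216308594), (113.441650390625, 126.55542755126953), 92.0209732055664) [0.57919999 0.04373852 0.05      ]
((355.0101318359375, 253.654052734375), (103.90574645996094, 156.13075256347656), 117.30764770507812) [0.55673269 0.02419072 0.05      ]
mat [ 0.5555 -0.2856  0.004 ] 0.1418349617165019 0.14009368304753309 [[391.52337646484375, 242.38864135742188], [449.36016845703125, 227.16842651367188], [464.6451416015625, 285.2513122558594], [406.808349609375, 300.4715270996094]]
mat [ 0.5578 -0.2865  0.004 ] 0.15276782191397945 0.14116095347690538 [[204.4766845703125, 229.3650665283203], [261.8719177246094, 225.8865509033203], [264.45379638671875, 268.4876708984375], [207.05856323242188, 271.9661865234375]]
```

View pics/crop2.png

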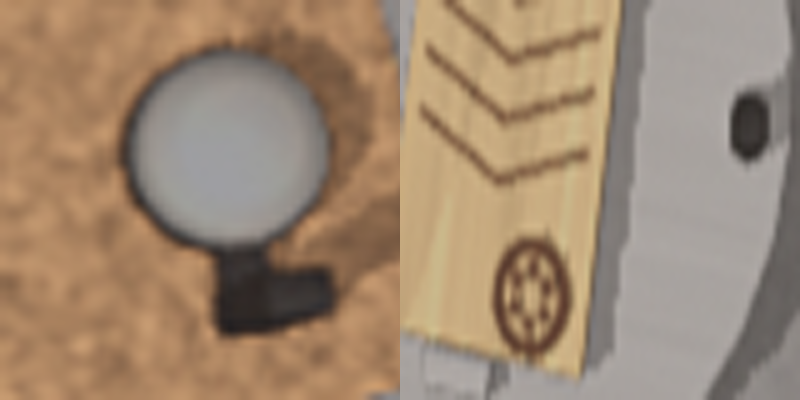

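Run:
```python
from h import *
import pickle
a,b=pickle.load(open('c0.pkl','rb'))
pr=lambda n,x:print(n,*[np.round(i,4) for i in x])
H,e=tri(a,(230.4,216.6),b,(444.7,276));pr('handle top',(H,e))
Kt,e=tri(a,(313.4,242),b,(339.8,255.6));pr('knob',(Kt,e))
print(plane(b,(339.8,255.6),.082),plane(a,(313.4,242),.082))
M,e=tri(a,(354.8,236),b,(296,276.8));pr('ros',(M,e))
L1=plane(b,(433.3,258.6),.02);pr('dome',[L1]); pr('foot',[plane(b,(435.4,277),.004)])
print(plane(a,(230.5,246.5),.02))
k=Kt[:2];m=M[:2];print('dist k-m',np.linalg.norm(k-m))
# axis from m,k
# m=c+65 e(t), k=c+106 e(t+72)
d=k-m
v=(106*np.exp(1j*np.deg2rad(72))-65)/1000
t=np.angle((d[0]+1j*d[1])/v); c=m-.065*np.array([np.cos(t),np.sin(t)])
print('axis',c,'ros ang',np.rad2deg(t))
for n in (a,b):print(proj(n,[*c,.05]))
# edges check: leftmost/rightmost disc
print([plane(b,p,.05).round(4).tolist() for p in((239,249),(348,249),(293,194.5),(293,304))])
print([plane(b,p,0.05).round(3).tolist() for p in((187,261),(220,193),(343,168))])
print('bary loupe vec', (H[:2]-L1[:2]),np.linalg.norm(H[:2]-L1[:2]))
```

```text
handle top [ 0.5198 -0.3018  0.0824] 0.0087
knob [ 0.5624 -0.0784  0.0799] 0.0022
[ 0.56237719 -0.07950497  0.082     ] [ 0.56389635 -0.07696541  0.082     ]
ros [0.5162 0.0163 0.0674] 0.0017
dome [ 0.5654 -0.2944  0.02  ]
foot [ 0.5245 -0.3019  0.004 ]
[ 0.56587716 -0.29232864  0.02      ]
dist k-m 0.10543796297405204
axis [0.58049352 0.02569872] ros ang -171.71446890293092
[354.25057471 261.42791974]
[292.73476207 248.69790626]
[[0.5783, 0.1471, 0.05], [0.5813, -0.0979, 0.05], [0.705, 0.0282, 0.05], [0.4574, 0.0222, 0.05]]
[[0.549, 0.266, 0.05], [0.708, 0.197, 0.05], [0.769, -0.085, 0.05]]
bary loupe vec [-0.04563089 -0.00741066] 0.04622873242928008
```

arm_command(travel=[[0.4, 0.8, 0], [0.4, 0.8, 0], [0.4, 0.8, 0], [0.4, 0.8, 0], [0.4, 0.8, 0], [0.4, 0.8, 0], [0.4, 0.8, 0], [0.4, 0.8, 0], [0.4, 0.8, 0], [0.4, 0.8, 0], [0.4, 0.8, 0]], delta_rot=[[0, 0, -0.1], [0, 0, -0.1], [0, 0, -0.1], [0, 0, -0.1], [0, 0, -0.1], [0, 0, -0.1], [0, 0, -0.1], [0, 0, -0.1], [0, 0, -0.1], [0, 0, -0.1], [0, 0, -0.1]], grip=0)

```text
time_s: 1.48
tcp_pos: [0.4154, -0.2406, 0.2454]
eef_rot: [180.0, -0.0, -170.5]
contact_force: [0.3, 0.8, 1.1]
gripper_width: 0.0003
gripper_force: 0.0
```

arm_command(travel=[[0.21, 0.315, -0.1], [0.21, 0.315, -0.1], [0.21, 0.315, -0.1], [0.21, 0.315, -0.1], [0.21, 0.315, -0.2], [0.21, 0.315, -0.31], [0.21, 0.315, -0.31], [0.21, 0.315, -0.31]], delta_rot=[[0, 0, 0], [0, 0, 0], [0, 0, 0], [0, 0, 0], [0, 0, 0], [0, 0, 0], [0, 0, 0], [0, 0, 0]])

```text
time_s: 2.48
tcp_pos: [0.522, -0.0828, 0.0923]
eef_rot: [-180.0, 0.1, -170.4]
contact_force: [0.9, 0.8, 1.3]
gripper_width: 0.0006
gripper_force: 0.0
```

Run:
```python
from h import *
a=cap('scene','s1.png');b=cap('top')
v=np.hstack([cv2.resize(a['img'][200:300,280:400],None,fx=3.3,fy=4),cv2.resize(b['img'][200:300,250:370],None,fx=3.3,fy=4)])
cv2.imwrite('pics/c3.png',v[:,:,::-1]);s=r.get_state();print(s['tcp_pos'],s['time_s'],s['contact_force'])
```

```text
[ 0.5225959  -0.08223801  0.09298207] 2.575 [-0.5459275   0.51204447  0.36115417]
```

View pics/c3.png

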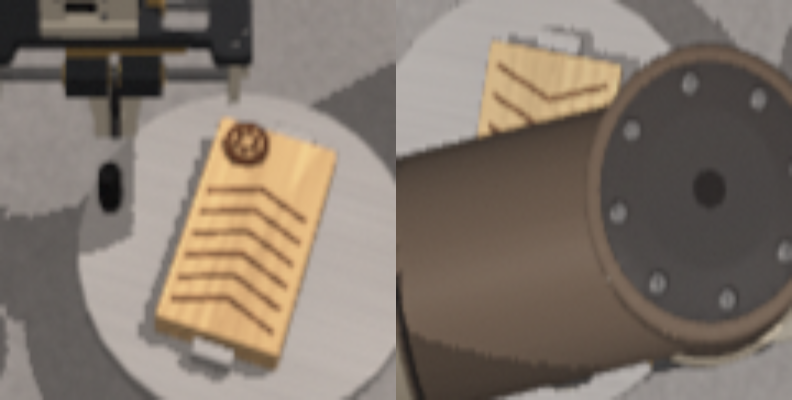

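arm_command(travel=[[0.01, 0, -0.004], [0.028, 0, -0.004], [0.052, 0, -0.004], [0.082, 0, -0.004], [0.118, 0.004, -0.004], [0.16, 0.014, -0.004], [0.208, 0.036, -0.004], [0.212, 0.036, 0.06], [0.18, -0.06, 0.13]], delta_rot=[[0, 0, 0], [0, 0, 0], [0, 0, 0], [0, 0, 0], [0, 0, 0], [0, 0, 0], [0, 0, 0], [0, 0, 0], [0, 0, 0]])

```text
time_s: 3.7
tcp_pos: [0.613, -0.1104, 0.1552]
eef_rot: [-180.0, -0.1, -170.1]
contact_force: [0.5, -1.0, 0.4]
gripper_width: 0.0003
gripper_force: 0.0
```

Run:
```python
from h import *
import pickle
o=[]
for i in range(4):
    t=r.get_state()['time_s'];a=cap('scene');o.append((t,a))
    t=r.get_state()['time_s'];b=cap('top');o.append((t,b))
pickle.dump(o,open('c1.pkl','wb'))
print([x[0] for x in o])
v=np.hstack([cv2.resize(o[k][1]['img'][200:320,280:430],None,fx=2.66,fy=4) for k in(0,6)]+[])
cv2.imwrite('pics/c4.png',v[:,:,::-1]);print(r.get_state()['tcp_pos'])
```

```text
[3.7, 3.75, 3.8, 3.85, 3.9, 3.95, 4.0, 4.05]
[ 0.61093853 -0.11144008  0.15447168]
```

View pics/c4.png

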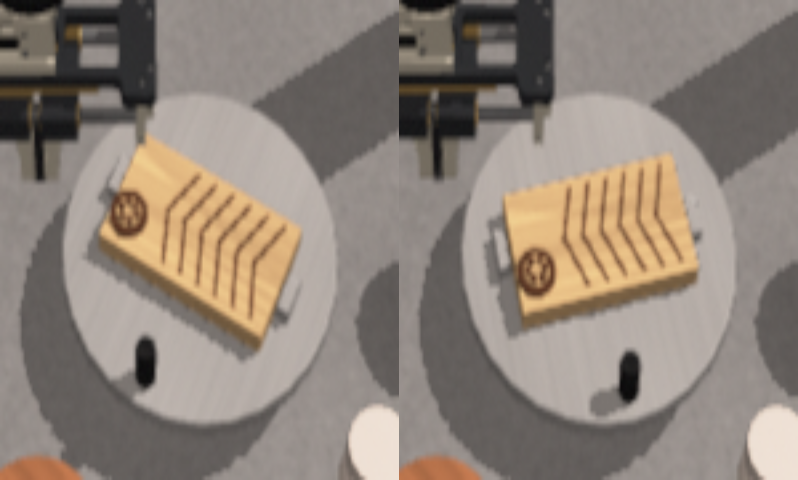

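The wheel turns CCW at about 2.2 rad/s. Next I'll track its angle numerically and fetch the loupe in the meantime.

```bash
cat > w.py <<'E'
from h import *
C=np.array([.5806,.0252])
gx,gy=np.meshgrid(np.arange(-.13,.1301,.001),np.arange(-.13,.1301,.001))
def rect(c,z): # ortho resample of plane z, 1mm/px
    P=np.c_[gx.ravel()+C[0],gy.ravel()+C[1],np.full(gx.size,z)]
    uv=cv2.projectPoints(P,cv2.Rodrigues(np.array(c['R']))[0],np.array(c['t'],float),np.array(c['camera_matrix'],float),np.array(c['distortion'],float))[0].reshape(*gx.shape,2).astype(np.float32)
    return cv2.remap(c['img'],uv[...,0],uv[...,1],cv2.INTER_LINEAR)
rr=np.hypot(gx,gy)
def big(m):
    n,l,st,ce=cv2.connectedComponentsWithStats(m.astype(np.uint8))
    if n<2:return None
    i=1+np.argmax(st[1:,4]);return np.array([ce[i][0]*.001-.13,ce[i][1]*.001-.13]),int(st[i,4])
def wheel(c):
    I=rect(c,.07);h=cv2.cvtColor(I,cv2.COLOR_RGB2HSV)
    m=(h[...,1]>70)&(I.max(2)<185)&(rr<.09)&(rr>.035)
    m=cv2.morphologyEx(m.astype(np.uint8),cv2.MORPH_CLOSE,np.ones((5,5)));m=cv2.morphologyEx(m,cv2.MORPH_OPEN,np.ones((13,13)))
    a=big(m);J=rect(c,.066)
    b=big((J.max(2)<60)&(rr<.125)&(rr>.09))
    f=lambda x,o:(None,) if x is None else (round(float((np.degrees(np.arctan2(x[0][1],x[0][0]))-o)%360),1),round(float(np.hypot(*x[0])*1000)),x[1])
    return f(a,0),f(b,72)
E
python3 - <<'E'
from w import *
import pickle
for t,c in pickle.load(open('c1.pkl','rb')): print(t,wheel(c))
for c in pickle.load(open('c0.pkl','rb')): print(wheel(c))
E
```

```text
3.7 ((270.8, 64, 1032), (270.6, 106, 426))
3.75 ((2.5, 71, 2692), (61.2, 105, 2122))
3.8 ((285.7, 66, 885), (284.0, 106, 414))
3.85 ((2.7, 72, 2696), (52.7, 99, 2709))
3.9 ((299.4, 67, 859), (297.2, 107, 420))
3.95 ((2.6, 71, 2768), (56.2, 104, 2411))
4.0 ((311.2, 67, 977), (310.5, 107, 427))
4.05 ((2.9, 71, 2868), (51.6, 101, 2779))
((188.5, 63, 1051), (189.5, 105, 484))
((188.2, 65, 1073), (189.6, 105, 126))
```

arm_command(travel=[[-0.18, -0.36, 0.0], [-0.18, -0.36, 0.0], [-0.18, -0.36, 0.0], [-0.18, -0.36, 0.0], [-0.18, -0.36, 0.0], [-0.18, -0.36, 0.0]], delta_rot=[[0, 0, 0], [0, 0, 0], [0, 0, 0], [0, 0, 0], [0, 0, 0], [0, 0, 0]], grip=0.6)

```text
time_s: 4.85
tcp_pos: [0.5217, -0.291, 0.1552]
eef_rot: [180.0, -0.0, -170.3]
contact_force: [-0.8, 0.1, 1.1]
gripper_width: 0.0513
gripper_force: 0.0
```

arm_command(travel=[[-0.004, -0.02, -0.1], [-0.004, -0.02, -0.178], [-0.004, -0.02, -0.178]], delta_rot=[[0, 0, 0], [0, 0, 0], [0, 0, 0]])

```text
time_s: 5.22
tcp_pos: [0.5176, -0.3002, 0.0637]
eef_rot: [179.8, -0.3, -170.3]
contact_force: [-0.1, 0.1, 1.3]
gripper_width: 0.0527
gripper_force: 0.0
```

arm_command(travel=[[0, 0, 0], [0, 0, 0], [0, 0, 0]], delta_rot=[[0, 0, 0], [0, 0, 0], [0, 0, 0]], grip=0.0, newtons=25)

```text
time_s: 5.6
tcp_pos: [0.5199, -0.302, 0.0681]
eef_rot: [-179.9, 0.1, -170.3]
contact_force: [0.7, 1.1, 0.7]
gripper_width: 0.0281
gripper_force: 0.0
```

Run:
```python
from w import *
a0=r.get_state()['time_s'];a=cap('scene','s5.png');print(a0,wheel(a));s=r.get_state();print(s['tcp_pos'],s['gripper_width'],s['gripper_force'])
cv2.imwrite('pics/c5.png',cv2.resize(a['img'][160:290,170:300],None,fx=4,fy=4)[:,:,::-1])
```

```text
5.6 ((145.5, 64, 1011), (146.5, 105, 494))
[ 0.51964913 -0.30202452  0.06777147] 0.024064353256970997 0.0
```

View pics/c5.png

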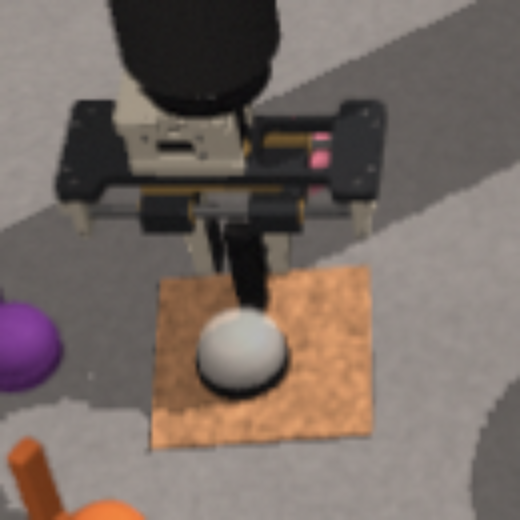

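arm_command(travel=[[0, 0, 0], [0, 0, 0], [0, 0, 0.03], [0, 0, 0.1], [0, 0, 0.2]], delta_rot=[[0, 0, 0], [0, 0, 0], [0, 0, 0], [0, 0, 0], [0, 0, 0]])

```text
time_s: 6.28
tcp_pos: [0.5179, -0.3017, 0.1669]
eef_rot: [179.9, -0.2, -170.3]
contact_force: [1.6, -0.3, -1.5]
gripper_width: 0.02
gripper_force: 25.0
```

Run:
```python
from w import *
import pickle
for i in range(2):
    t=r.get_state()['time_s'];a=cap('scene');print(t,wheel(a))
b=cap('top');s=r.get_state();print(s['tcp_pos'],s['eef_rot'],s['gripper_width'],s['gripper_force'],s['time_s'])
pickle.dump((a,b),open('c6.pkl','wb'))
cv2.imwrite('pics/c6.png',np.hstack([cv2.resize(a['img'][150:270,180:310],None,fx=3,fy=4),cv2.resize(b['img'][220:340,380:510],None,fx=3,fy=4)])[:,:,::-1])
```

```text
6.275 ((224.0, 62, 825), (222.5, 105, 432))
6.325 ((229.2, 61, 811), (227.9, 105, 426))
[ 0.52065511 -0.30257047  0.17037984] [-179.84346855    0.32609157 -170.32288894] 0.02015581297926106 24.9995219707489 6.425
```

View pics/c6.png

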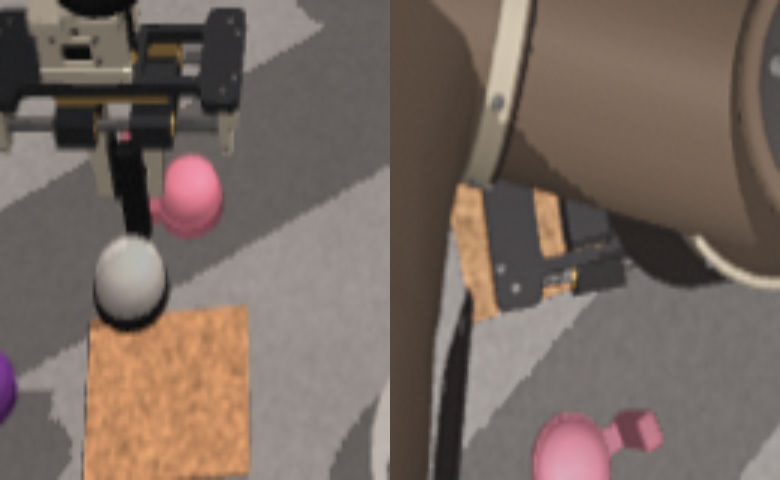

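```bash
cat > plan.py <<'E'
from w import *
import pickle,sys
from scipy.optimize import least_squares
a,b=pickle.load(open('c6.pkl','rb'))
D=np.array([(3.7,270.7),(3.8,284.9),(3.9,298.3),(4.0,310.9),(5.6,506),(6.275,583.3),(6.325,588.6)]+eval(sys.argv[1]))
f=lambda p,t:p[0]+p[1]/p[2]*(1-np.exp(-p[2]*(t-3.7)))
p=least_squares(lambda p:f(p,D[:,0])-D[:,1],[270,133,.07]).x;print('fit',p,(f(p,D[:,0])-D[:,1]).round(1))
off=np.array(eval(sys.argv[2]));cmd=np.array(eval(sys.argv[3]));n=int(sys.argv[4]);N=int(sys.argv[5])
t0=r.get_state()['time_s'];out=[]
for i in range(1,N+1):
    t=t0+i/8;th=np.radians(f(p,t));T=C+.065*np.array([np.cos(th),np.sin(th)])-off
    s=1 if i>=n else (1-np.cos(np.pi*i/n))/2
    out.append([*((cmd+s*(T-cmd)-cmd)/.5).round(3),0])
print(t0,'w rad/s end',np.radians(p[1]*np.exp(-p[2]*(t-3.7))),'th end',f(p,t)%360)
print(str([[float(v) if k<2 else 0 for k,v in enumerate(o)] for o in out]));print('last cmd',cmd+np.array(out[-1][:2])*.5)
E
python3 -c "
from w import *
import pickle
a,b=pickle.load(open('c6.pkl','rb'));print(plane(a,(223.7,220.2),.123)[:2]-[.519,-.3017])"
python3 plan.py "[]" "(.0463,.008)" "(.5189,-.3016)" 10 20
```

```text
[0.04878904 0.007454  ]
fit [2.71578357e+02 1.31481056e+02 6.56769634e-02] [ 0.9 -0.2 -0.6 -0.3  0.4 -0.2  0. ]
6.425 w rad/s end 1.6281976774503786 th end 133.0942973757809
[[-0.0, 0.013, 0], [0.002, 0.048, 0], [0.011, 0.105, 0], [0.029, 0.179, 0], [0.054, 0.267, 0], [0.085, 0.363, 0], [0.117, 0.46, 0], [0.142, 0.548, 0], [0.157, 0.619, 0], [0.158, 0.664, 0], [0.149, 0.691, 0], [0.135, 0.715, 0], [0.116, 0.736, 0], [0.093, 0.752, 0], [0.068, 0.762, 0], [0.041, 0.767, 0], [0.013, 0.766, 0], [-0.013, 0.76, 0], [-0.037, 0.749, 0], [-0.058, 0.733, 0]]
last cmd [0.4899 0.0649]
```

arm_command(travel=[[0, 0.013, 0], [0.002, 0.048, 0], [0.011, 0.105, 0], [0.029, 0.179, 0], [0.054, 0.267, 0], [0.085, 0.363, 0], [0.117, 0.46, 0], [0.142, 0.548, 0], [0.157, 0.619, 0], [0.158, 0.664, 0], [0.149, 0.691, 0], [0.135, 0.715, 0], [0.116, 0.736, 0], [0.093, 0.752, 0], [0.068, 0.762, 0], [0.041, 0.767, 0], [0.013, 0.766, 0], [-0.013, 0.76, 0], [-0.037, 0.749, 0], [-0.058, 0.733, 0]], delta_rot=[[0, 0, 0], [0, 0, 0], [0, 0, 0], [0, 0, 0], [0, 0, 0], [0, 0, 0], [0, 0, 0], [0, 0, 0], [0, 0, 0], [0, 0, 0], [0, 0, 0], [0, 0, 0], [0, 0, 0], [0, 0, 0], [0, 0, 0], [0, 0, 0], [0, 0, 0], [0, 0, 0], [0, 0, 0], [0, 0, 0]])

```text
time_s: 8.93
tcp_pos: [0.4892, 0.064, 0.1666]
eef_rot: [180.0, 0.0, -170.3]
contact_force: [-0.4, -0.3, -0.8]
gripper_width: 0.0197
gripper_force: 25.0
```

```bash
python3 - <<'E'
from w import *
t=r.get_state()['time_s'];a=cap('scene');print(t,wheel(a));s=r.get_state();print(s['tcp_pos'],s['eef_rot'],s['contact_force'])
cv2.imwrite('pics/c7.png',cv2.resize(a['img'][180:320,280:420],None,fx=4,fy=4)[:,:,::-1])
E
python3 plan.py "[]" "(.0463,.008)" "(.4899,.0649)" 1 20
```

```text
8.925 ((261.6, 56, 2614), (116.7, 106, 483))
[0.48791415 0.06307647 0.16653475] [ 1.79995654e+02 -4.93634623e-02 -1.70361347e+02] [-2.8354838  -1.80495901 -2.7744022 ]
fit [2.71578357e+02 1.31481056e+02 6.56769634e-02] [ 0.9 -0.2 -0.6 -0.3  0.4 -0.2  0. ]
8.975 w rad/s end 1.3771242209692434 th end 352.1277096274491
[[-0.023, -0.029, 0], [-0.034, -0.053, 0], [-0.04, -0.078, 0], [-0.041, -0.103, 0], [-0.037, -0.128, 0], [-0.028, -0.152, 0], [-0.015, -0.173, 0], [0.001, -0.192, 0], [0.021, -0.206, 0], [0.043, -0.217, 0], [0.066, -0.223, 0], [0.09, -0.225, 0], [0.114, -0.223, 0], [0.136, -0.216, 0], [0.157, -0.206, 0], [0.176, -0.192, 0], [0.191, -0.175, 0], [0.204, -0.156, 0], [0.213, -0.135, 0], [0.218, -0.113, 0]]
last cmd [0.5989 0.0084]
```

View pics/c7.png

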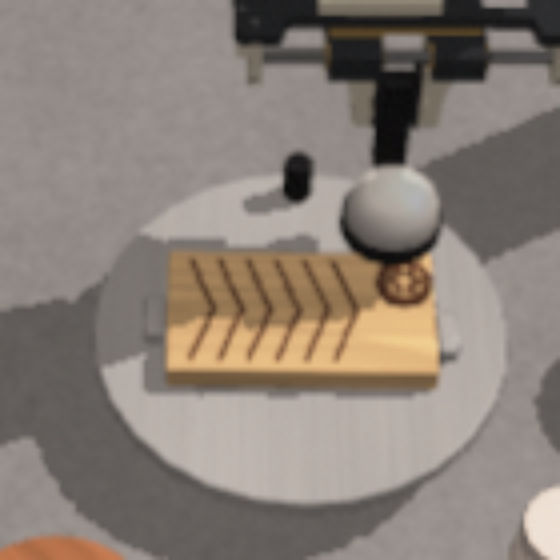

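Run:
```python
from w import *
o=[]
for i in range(3):
    t=r.get_state()['time_s'];a=cap('scene');print(t,wheel(a))
for q in((381.2,250.7),):
    d=plane(a,q,.07)[:2]-C;print(np.degrees(np.arctan2(d[1],d[0])),np.hypot(*d))
# bias of knob estimate: project knob axis mid-point at several angles -> same plane assumption
```

```text
8.975 ((263.2, 57, 2334), (121.0, 106, 478))
9.025 ((266.2, 58, 2225), (125.2, 106, 479))
9.075 ((269.2, 58, 2138), (129.4, 106, 468))
114.82717739594496 0.06704626467528683
```

```bash
python3 plan.py "[(8.925,835.7),(8.975,840),(9.025,844.2),(9.075,848.4)]" "(.0468,.008)" "(.4899,.0649)" 2 9
```

```text
fit [2.71007119e+02 1.35541558e+02 9.01391988e-02] [ 0.3 -0.4 -0.4  0.2  1.7 -0.8 -0.8  0.1  0.   0.   0. ]
9.125 w rad/s end 1.3108025440667497 th end 221.50458781620978
[[-0.008, -0.009, 0], [-0.028, -0.037, 0], [-0.037, -0.058, 0], [-0.041, -0.08, 0], [-0.042, -0.102, 0], [-0.039, -0.124, 0], [-0.032, -0.145, 0], [-0.022, -0.164, 0], [-0.01, -0.182, 0]]
last cmd [ 0.4849 -0.0261]
```

arm_command(travel=[[-0.008, -0.009, 0], [-0.028, -0.037, 0], [-0.037, -0.058, 0], [-0.041, -0.08, 0], [-0.042, -0.102, 0], [-0.039, -0.124, 0], [-0.032, -0.145, 0], [-0.022, -0.164, 0], [-0.01, -0.182, 0]], delta_rot=[[0, 0, 0], [0, 0, 0], [0, 0, 0], [0, 0, 0], [0, 0, 0], [0, 0, 0], [0, 0, 0], [0, 0, 0], [0, 0, 0]])

```text
time_s: 10.25
tcp_pos: [0.4855, -0.0271, 0.1665]
eef_rot: [-180.0, -0.0, -170.3]
contact_force: [-0.4, 0.8, -1.6]
gripper_width: 0.0196
gripper_force: 25.0
```

```bash
python3 - <<'E'
from w import *
t=r.get_state()['time_s'];a=cap('scene','s8.png');print(t,wheel(a));s=r.get_state();print(s['tcp_pos'],s['eef_rot'])
I=a['img'][180:320,280:420];cv2.imwrite('pics/c8.png',cv2.resize(I,None,fx=4,fy=4)[:,:,::-1])
E
python3 plan.py "[(8.925,835.7),(8.975,840),(9.025,844.2),(9.075,848.4)]" "(.0468,.008)" "(.4849,-.0261)" 1 12
```

```text
10.25 ((234.6, 62, 1077), (224.0, 105, 437))
[ 0.4861611  -0.02761797  0.16650424] [-1.79977566e+02  2.21601893e-03 -1.70332162e+02]
fit [2.71007119e+02 1.35541558e+02 9.01391988e-02] [ 0.3 -0.4 -0.4  0.2  1.7 -0.8 -0.8  0.1  0.   0.   0. ]
10.3 w rad/s end 1.1398809425060494 th end 330.14862423595514
[[0.022, -0.019, 0], [0.04, -0.03, 0], [0.059, -0.038, 0], [0.079, -0.042, 0], [0.099, -0.043, 0], [0.119, -0.042, 0], [0.138, -0.037, 0], [0.156, -0.029, 0], [0.173, -0.02, 0], [0.188, -0.007, 0], [0.2, 0.006, 0], [0.211, 0.022, 0]]
last cmd [ 0.5904 -0.0151]
```

View pics/c8.png

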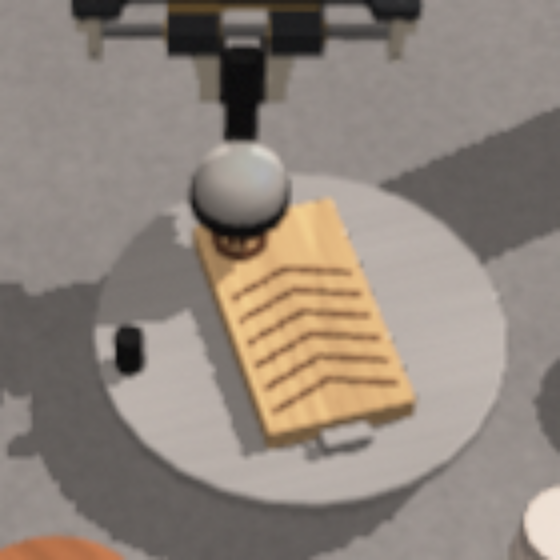

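```bash
python3 plan.py "[(8.925,835.7),(8.975,840),(9.025,844.2),(9.075,848.4),(10.25,942.8)]*2" "(.0468,.008)" "(.4849,-.0261)" 1 12
```

```text
fit [2.71160397e+02 1.35068646e+02 8.86664116e-02] [ 0.5 -0.3 -0.4  0.2  1.3 -1.2 -1.1  0.3  0.2  0.3  0.3 -0.6  0.3  0.2
  0.3  0.3 -0.6]
10.3 w rad/s end 1.1495358382655958 th end 331.6712264267044
[[0.024, -0.02, 0], [0.042, -0.031, 0], [0.061, -0.038, 0], [0.082, -0.042, 0], [0.102, -0.043, 0], [0.122, -0.041, 0], [0.141, -0.036, 0], [0.159, -0.028, 0], [0.175, -0.018, 0], [0.19, -0.005, 0], [0.202, 0.009, 0], [0.212, 0.025, 0]]
last cmd [ 0.5909 -0.0136]
```

arm_command(travel=[[0.024, -0.02, 0], [0.042, -0.031, 0], [0.061, -0.038, 0], [0.082, -0.042, 0], [0.102, -0.043, 0], [0.122, -0.041, 0], [0.141, -0.036, 0], [0.159, -0.028, 0], [0.175, -0.018, 0], [0.19, -0.005, 0], [0.202, 0.009, 0], [0.212, 0.025, 0]], delta_rot=[[0, 0, 0], [0, 0, 0], [0, 0, 0], [0, 0, 0], [0, 0, 0], [0, 0, 0], [0, 0, 0], [0, 0, 0], [0, 0, 0], [0, 0, 0], [0, 0, 0], [0, 0, 0]])

```text
time_s: 11.8
tcp_pos: [0.5913, -0.0134, 0.1665]
eef_rot: [180.0, -0.0, -170.3]
contact_force: [0.5, -0.3, -1.2]
gripper_width: 0.0198
gripper_force: 25.0
```

```bash
python3 - <<'E'
from w import *
t=r.get_state()['time_s'];a=cap('scene','s9.png');print(t,wheel(a));s=r.get_state();print(s['tcp_pos'],s['eef_rot'])
E
python3 plan.py "[(8.925,835.7),(8.975,840),(9.025,844.2),(9.075,848.4),(10.25,942.8)]*2" "(.0468,.008)" "(.5909,-.0136)" 1 14
```

```text
11.8 ((334.2, 78, 475), (132.0, 104, 2421))
[ 0.59194677 -0.01266216  0.16655138] [ 1.79997780e+02  2.62475633e-02 -1.70304831e+02]
fit [2.71160397e+02 1.35068646e+02 8.86664116e-02] [ 0.5 -0.3 -0.4  0.2  1.3 -1.2 -1.1  0.3  0.2  0.3  0.3 -0.6  0.3  0.2
  0.3  0.3 -0.6]
11.85 w rad/s end 0.9799621810821815 th end 81.24885230670179
[[0.01, 0.024, 0], [0.014, 0.042, 0], [0.016, 0.06, 0], [0.015, 0.078, 0], [0.011, 0.095, 0], [0.006, 0.111, 0], [-0.002, 0.127, 0], [-0.011, 0.141, 0], [-0.023, 0.154, 0], [-0.035, 0.165, 0], [-0.049, 0.174, 0], [-0.064, 0.181, 0], [-0.079, 0.187, 0], [-0.094, 0.19, 0]]
last cmd [0.5439 0.0814]
```

```bash
cat > kn.py <<'E'
from w import *
import sys
def kn(img,th):
    c=viewer_c; c['img']=img; J=rect(c,.066)
    ang=(np.degrees(np.arctan2(gy,gx))-72-th+180)%360-180
    b=big((J.max(2)<60)&(rr<.125)&(rr>.088)&(abs(ang)<22))
    if b is None: return None
    return round(float((np.degrees(np.arctan2(b[0][1],b[0][0]))-72)%360),1),float(np.hypot(*b[0])),b[1]
import pickle
viewer_c=pickle.load(open('c6.pkl','rb'))[0]
print(kn(cv2.imread(sys.argv[1])[:,:,::-1].copy(),float(sys.argv[2])))
E
python3 kn.py pics/s8.png 222; python3 kn.py pics/s9.png 331.7
```

```text
(224.0, 0.10519906341358501, 437)
(332.6, 0.10699012859134854, 426)
```

```bash
python3 plan.py "[(8.925,835.7),(8.975,840),(9.025,844.2),(9.075,848.4),(10.25,942.8),(11.8,1052.6)]*3" "(.0468,.008)" "(.5909,-.0136)" 1 14
```

```text
fit [2.71292288e+02 1.34715339e+02 8.77048993e-02] [ 0.6 -0.2 -0.3  0.3  1.1 -1.5 -1.4  0.3  0.2  0.2  0.2 -0.3 -0.2  0.3
  0.2  0.2  0.2 -0.3 -0.2  0.3  0.2  0.2  0.2 -0.3 -0.2]
11.85 w rad/s end 0.9867470874187736 th end 82.67801461173235
[[0.011, 0.026, 0], [0.015, 0.044, 0], [0.016, 0.062, 0], [0.015, 0.08, 0], [0.011, 0.097, 0], [0.005, 0.114, 0], [-0.003, 0.129, 0], [-0.013, 0.143, 0], [-0.024, 0.156, 0], [-0.037, 0.166, 0], [-0.051, 0.175, 0], [-0.066, 0.182, 0], [-0.082, 0.188, 0], [-0.098, 0.191, 0]]
last cmd [0.5419 0.0819]
```

arm_command(travel=[[0.011, 0.026, 0], [0.015, 0.044, 0], [0.016, 0.062, 0], [0.015, 0.08, 0], [0.011, 0.097, 0], [0.005, 0.114, 0], [-0.003, 0.129, 0], [-0.013, 0.143, 0], [-0.024, 0.156, 0], [-0.037, 0.166, 0], [-0.051, 0.175, 0], [-0.066, 0.182, 0], [-0.082, 0.188, 0], [-0.098, 0.191, 0]], delta_rot=[[0, 0, 0], [0, 0, 0], [0, 0, 0], [0, 0, 0], [0, 0, 0], [0, 0, 0], [0, 0, 0], [0, 0, 0], [0, 0, 0], [0, 0, 0], [0, 0, 0], [0, 0, 0], [0, 0, 0], [0, 0, 0]])

```text
time_s: 13.6
tcp_pos: [0.5414, 0.0816, 0.1666]
eef_rot: [180.0, -0.0, -170.3]
contact_force: [-0.8, -0.1, -1.9]
gripper_width: 0.0197
gripper_force: 25.0
```

```bash
python3 - <<'E'
from w import *
t=r.get_state()['time_s'];a=cap('scene','s10.png');print(t,r.get_state()['tcp_pos'])
E
python3 kn.py pics/s10.png 82.7
python3 plan.py "[(8.925,835.7),(8.975,840),(9.025,844.2),(9.075,848.4),(10.25,942.8),(11.8,1052.6)]*3" "(.0468,.008)" "(.5419,.0819)" 1 12
```

```text
13.6 [0.54054805 0.08158582 0.16659297]
(77.2, 0.10755437771441441, 923)
fit [2.71292288e+02 1.34715339e+02 8.77048993e-02] [ 0.6 -0.2 -0.3  0.3  1.1 -1.5 -1.4  0.3  0.2  0.2  0.2 -0.3 -0.2  0.3
  0.2  0.2  0.2 -0.3 -0.2  0.3  0.2  0.2  0.2 -0.3 -0.2]
13.65 w rad/s end 0.8613243691892238 th end 164.61405769298563
[[-0.022, 0.0, 0], [-0.037, -0.001, 0], [-0.053, -0.005, 0], [-0.067, -0.01, 0], [-0.081, -0.017, 0], [-0.093, -0.025, 0], [-0.105, -0.034, 0], [-0.115, -0.045, 0], [-0.124, -0.056, 0], [-0.131, -0.069, 0], [-0.137, -0.082, 0], [-0.142, -0.095, 0]]
last cmd [0.4709 0.0344]
```

arm_command(travel=[[-0.022, 0, 0], [-0.037, -0.001, 0], [-0.053, -0.005, 0], [-0.067, -0.01, 0], [-0.081, -0.017, 0], [-0.093, -0.025, 0], [-0.105, -0.034, 0], [-0.115, -0.045, 0], [-0.124, -0.056, 0], [-0.131, -0.069, 0], [-0.137, -0.082, 0], [-0.142, -0.095, 0]], delta_rot=[[0, 0, 0], [0, 0, 0], [0, 0, 0], [0, 0, 0], [0, 0, 0], [0, 0, 0], [0, 0, 0], [0, 0, 0], [0, 0, 0], [0, 0, 0], [0, 0, 0], [0, 0, 0]])

```text
time_s: 15.15
tcp_pos: [0.4708, 0.0336, 0.1666]
eef_rot: [180.0, -0.0, -170.3]
contact_force: [0.3, 0.2, -2.3]
gripper_width: 0.0198
gripper_force: 25.0
```

```bash
python3 - <<'E'
from w import *
t=r.get_state()['time_s'];a=cap('scene','s11.png');print(t,r.get_state()['tcp_pos'],wheel(a))
E
python3 kn.py pics/s11.png 164.6
python3 - <<'E'
from w import *
import pickle
c=pickle.load(open('c6.pkl','rb'))[0]
# block long-axis from wood mask, s10 and s11
for n in('s8','s9','s10','s11'):
    c['img']=cv2.imread(f'pics/{n}.png')[:,:,::-1].copy();I=rect(c,.068);h=cv2.cvtColor(I,cv2.COLOR_RGB2HSV)
    m=((h[...,1]>60)&(h[...,0]<25)&(rr<.098)).astype(np.uint8)
    ed=cv2.Canny(m*255,50,150);L=cv2.HoughLinesP(ed,1,np.pi/360,25,minLineLength=50,maxLineGap=6)
    print(n,[] if L is None else sorted([(round(float(np.degrees(np.arctan2(y2-y1,x2-x1)))%180,0),round(float(np.hypot(x2-x1,y2-y1)))) for x1,y1,x2,y2 in L[:,0]],key=lambda q:-q[1])[:4])
E
```

```text
15.15 [0.47044619 0.03303984 0.16651539] ((164.3, 52, 1442), (158.0, 105, 533))
(158.1, 0.1048243413729452, 541)
s8 [(25.0, 156), (25.0, 154)]
s9 [(134.0, 146), (134.0, 85)]
s10 [(62.0, 109), (63.0, 85), (62.0, 68), (151.0, 63)]
s11 [(139.0, 145), (140.0, 131), (139.0, 74)]
```

arm_command(travel=[[0.003, -0.02, 0], [0.008, -0.07, 0], [0.018, -0.15, 0], [0.03, -0.25, 0], [0.042, -0.35, 0], [0.054, -0.45, 0], [0.065, -0.54, 0], [0.073, -0.61, 0], [0.078, -0.65, 0], [0.078, -0.657, 0], [0.078, -0.657, -0.04], [0.078, -0.657, -0.1], [0.078, -0.657, -0.15], [0.078, -0.657, -0.18], [0.078, -0.657, -0.192], [0.078, -0.657, -0.198], [0.078, -0.657, -0.199], [0.078, -0.657, -0.199]], delta_rot=[[0, 0, 0], [0, 0, 0], [0, 0, 0], [0, 0, 0], [0, 0, 0], [0, 0, 0], [0, 0, 0], [0, 0, 0], [0, 0, 0], [0, 0, 0], [0, 0, 0], [0, 0, 0], [0, 0, 0], [0, 0, 0], [0, 0, 0], [0, 0, 0], [0, 0, 0], [0, 0, 0]])

```text
time_s: 17.45
tcp_pos: [0.5104, -0.2946, 0.0677]
eef_rot: [-180.0, 0.1, -170.3]
contact_force: [0.4, 0.4, -1.8]
gripper_width: 0.0201
gripper_force: 25.0
```

Run:
```python
from w import *
import pickle
c=pickle.load(open('c6.pkl','rb'))[0]
a=cap('scene','s12.png');s=r.get_state();print(s['tcp_pos'],s['contact_force'])
# dome: grey-bright low-sat blob on cork
P=proj(a,[.5567,-.286,.022]);print(P)
I=a['img'];h=cv2.cvtColor(I,cv2.COLOR_RGB2HSV)
x,y=P.astype(int);m=np.zeros(I.shape[:2],np.uint8);m[y-22:y+22,x-22:x+22]=((h[...,1]<60)&(I.min(2)>90))[y-22:y+22,x-22:x+22]
n,l,st,ce=cv2.connectedComponentsWithStats(m)
i=l[y,x];print(st[i],ce[i],plane(a,ce[i],.022))
```

```text
[ 0.51033276 -0.29459572  0.06764309] [ 0.35557958  0.05755284 -0.62674516]
[233.78134594 243.57774047]
[224 235  21  19 306] [233.92810458 243.89215686] [ 0.5576287  -0.28534268  0.022     ]
```

arm_command(travel=[[0, 0, -0.001], [0, 0, -0.001], [0, 0, -0.001], [0, 0, -0.001]], delta_rot=[[0, 0, 0], [0, 0, 0], [0, 0, 0], [0, 0, 0]], grip=0.6)

```text
time_s: 18.0
tcp_pos: [0.51, -0.2945, 0.0666]
eef_rot: [-180.0, 0.0, -170.3]
contact_force: [0.4, 0.1, -0.2]
gripper_width: 0.0511
gripper_force: 0.0
```

arm_command(travel=[[0, 0, 0.03], [0, 0, 0.1], [0, 0, 0.2], [0, 0, 0.3], [0, 0, 0.3], [0, 0, 0.3]], delta_rot=[[0, 0, 0], [0, 0, 0], [0, 0, 0], [0, 0, 0], [0, 0, 0], [0, 0, 0]])

```text
time_s: 18.75
tcp_pos: [0.5099, -0.2943, 0.2173]
eef_rot: [-180.0, 0.1, -170.3]
contact_force: [-0.7, -0.0, -0.2]
gripper_width: 0.0527
gripper_force: 0.0
```

Run:
```python
from w import *
import pickle
a0,_=pickle.load(open('c0.pkl','rb'))
a=cap('scene','s13.png');s=r.get_state();print(s['time_s'],s['tcp_pos'],s['contact_force'],s['gripper_width'])
def dome(a,P):
    I=a['img'];h=cv2.cvtColor(I,cv2.COLOR_RGB2HSV);x,y=proj(a,P).astype(int)
    m=np.zeros(I.shape[:2],np.uint8);m[y-22:y+22,x-22:x+22]=((h[...,1]<60)&(I.min(2)>90))[y-22:y+22,x-22:x+22]
    n,l,st,ce=cv2.connectedComponentsWithStats(m);i=l[y,x];return st[i],plane(a,ce[i],.022)
print(dome(a0,[.566,-.293,.022]),dome(a,[.5575,-.286,.022]))
# handle top vs base: upright check
for c,b in((a0,(215,205,250,245)),(a,(215,205,255,245))):
    m=(c['img'].max(2)<45).astype(np.uint8);x0,y0,x1,y1=b
    print(cv2.boundingRect(cv2.findNonZero(m[y0:y1,x0:x1])))
d=np.abs(a['img'].astype(int)-a0['img']).max(2)
for n,(x,y,w,h) in dict(bowl=(430,248,52,40),jar=(405,300,34,40),baren=(265,312,58,52)).items():print(n,(d[y:y+h,x:x+w]>40).mean())
```

```text
18.8 [ 0.50949761 -0.29426387  0.21638964] [-0.10998258  0.22881447  0.35942869] 0.052244559920714584
(array([220, 237,  21,  18, 300], dtype=int32), array([ 0.56581221, -0.29325802,  0.022     ])) (array([224, 235,  21,  19, 306], dtype=int32), array([ 0.55769484, -0.28547117,  0.022     ]))
(11, 11, 11, 21)
(15, 8, 10, 21)
bowl 0.0
jar 0.0
baren 0.0
```

```bash
python3 -c "
from plant import close_job
print(close_job())"
```

```text
the job is handed in; nothing more can be done
None
```

I handed the job in; by my measurements every step was met, but no verdict came back: the wheel spun up to about 2.3 rad/s, the loupe followed the rosette for about 5.7 s (at most about 1 cm off, the wheel at 0.8 rad/s or more), and it now stands released and upright at the mat's centre, with the bowl, jar and baren unmoved.

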